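# Fit the lever handle to a fume-duct damper and shut it

### The arm

A 6-joint arm with a two-finger parallel gripper is mounted at the origin on a cart in front of the work surface, level with it; the furniture and walls round the work are solid. World frame = base frame: x ahead of the robot, y to its left, z up, the work surface at z = 0. Lengths are in m, angles in rad, forces in N, time in s.
With the tool pointing down it reaches from about 0.375 to 0.9 m from the base axis. Payload 3.1 kg.
Tool frame: the origin (TCP) lies at the very end of the fingers, on their centre line; the grasp point (between the pads) lies 19 mm behind it (manip.tcp_to_grasp is the distance from the TCP to the grasp point, in m); z points along the fingers, y is the line along which they close (so a half turn about z gives the same grasp; the last joint's range is limited). The gripper opens to 85 mm and grips with 20 to 120 N. Pads are 22 mm wide; open, the fingers measure 114 mm over their backs; the gripper's body (76 mm by 85 mm) begins 54 mm behind the grasp point. The pads swing forward as they close: fully open they stand 13 mm farther back than shut.
Start: joints at [1.167, 0.527, 1.433, -0, 1.181, -0.178], TCP at [0.139, 0.609, 0.231] pointing down, gripper open.
Joint ranges: [-3.08, 3.08], [-0.75, 2.2], [0.22, 2.44], [-1.43, 4.57], [0, 2.65], [-2.85, 2.85]. Speed limits (rad/s): [2.79, 2.79, 3.14, 3.14, 3.14, 3.14].

### API

Orientations are given as a unit quaternion [x, y, z, w].
In Python, from station import manip gives the robot as it stands. The module is installed in compiled form; this text tells all that it offers.
- The arm moves only by the tool step_arm, never from a script. Its argument "commands" is one flat list of numbers, 6 for each row, row after row: the shift along the tool's x, y, z in m, then the turn, a rotation vector about the tool's x, y, z in degrees. A call has exactly 10 rows; each row is the pose to reach, as a shift and turn from the pose commanded when the call began, along the tool's axes at that moment; what a row does not reach only later rows make up. A row lasts 1/10 s, in which the tool goes at most 50 mm and 8.59 degrees, less where a joint would pass 70% of its speed; a pose out of reach is approached as far as the arm can. A call with a gripper value outside its range is refused whole. "jaw" is the opening in per cent of the stroke, from 0 (shut) to 100 (fully open), set as the call begins (left out, the last holds). The fingers move at their own pace and stop on an object; "grip_force" is the grip in N (left out, the last holds). Time passes only in rows, so rows that repeat a pose let the fingers close, or fill a call up. It gives the time, the measured TCP pose, the force, the opening and the grip force at its end, in the units of the state.
- manip.sense(): the state, without advancing time (a new reading comes with each control period).
- manip.snapshot(name): name is "side" or "top" or "wrist"; returns a dict with "pixels" (420x560x3 uint8, blue, green, red), "fx", "fy", "cx", "cy" (pixels), "k1" (the pictures are not rectified: a ray, as slopes to the right and down, at radius r is drawn at 1 + k1 r^2 times it, then the intrinsics apply), "R" (3x3) and "t" (3): a world point X has camera coordinates R X + t; the wrist camera has in their place "mount" (4x4, takes a point from camera to tool coordinates, whose origin is the TCP and whose axes are the flange's). Camera axes: x right, y down, z forward; pixel columns grow to the right and rows downward; lengths in m; the calibration is good to about 2 mm. A picture is of the moment at which its call begins: read the wrist's pose just before it. There is no depth.
- manip.sign_off(): hands the job in; it is judged then, once.
The state is a dict: "t": time; "q": joint angles; "qd": joint speeds; "tau": joint torques, N m; "tcp_pos": TCP position; "tool_rot": TCP orientation; "force": force on the tool from outside, world axes, zero at the start; "ft_torque": the same for the moment, N m; "finger_gap": opening from 0.0 (shut) to 1.0 (fully open); "gripper_force": force on a finger pad.
Only numpy, scipy, OpenCV 4.12 (cv2) and the standard library are available. Lean on these libraries where they do the work, as an engineer would, in place of code of your own. Each camera call takes 0.05 s, during which the arm holds its last target. There are 200 camera calls.

### The job

The fume-duct damper on the bench still lacks its handle. Fit the lever handle, which lies on its side, right way up and fully home on the damper's square spindle, with the lever pointing the way the flap lies, into the quadrant; then swing the damper fully shut with it and leave the handle on. Leave the other loose things where they are.

Things in the scene. Friction and masses are not known exactly. Their poses are not given: they have to be found in the camera images.
- lever_handle: loose handle, about 220 g: dark steel hub 34 x 34 mm, 34 mm high, with a lever. Origin: centre of the hub's underside; z up through the hub, x along the lever. Square blind bore 13.2 mm wide (sides along x, y), 24 mm deep, open below. The +-y faces are free, the +-x faces free below z = 24 mm. Starts lying on its +y face: x and z level, origin 17 mm up.
- lever_tip (a point): free end of the lever, at x 93, y 0, z 29 mm in the handle's frame. The lever leaves the hub's +x face at z = 29 mm: a steel bar 9.5 mm thick, then from x = 52 mm a black grip 16 mm thick. Centre of mass of the whole handle: about x 6, y 0, z 19 mm.
- damper: fixed on the bench between the two tall board magazines: aluminium duct, 75 mm in diameter, 150 mm long, along x, centre 50 mm up. Origin on the bench under the spindle, z up. Its bracket's foot is 4 mm thick, y -51 to +45 mm; the upright plate, 155 mm high, runs along the duct at y -48 to -51 mm. Quadrant plate from the +x to the +y direction: radius 64 mm, top 93 mm up, screws to 98 mm.
- spindle_seat (a point): centre of the top of the spindle's collar (27 mm in diameter), 100 mm above the bench; the hub's underside rests on it when home. Turns with the spindle: z up, x where the lever must point (along the flap, into the quadrant). From it rises the spindle's end: 12 mm square (sides along x, y), 20 mm high, edges chamfered 1.5 mm, a dark slot along x in its end.
- spindle (a joint): angle of spindle and flap (rad): 0 = damper shut, flap across the duct, spindle_seat's x along the damper's +y; 1.571 = fully open, x along the damper's +x. Stops at both ends. Turns anticlockwise, seen from above, to shut. Friction of 0.06 N m holds it where it is left.
- flux_bottle: bystander: small amber bottle, 35 mm wide, 108 mm tall; origin at the centre of its underside
- transformer: bystander: yellow and black transformer, 32 x 42 x 35 mm; origin at the centre of its underside
- capacitor: bystander: upright black capacitor, 25 mm wide, 36 mm tall; origin at the centre of its underside
- label_roll: bystander: white label roll, 52 mm wide, 30 mm tall; origin at the centre of its underside
- magazine_corner (a point): near right foot, on the bench, of the board magazine (tall rack of green boards) that stands between handle and damper; it never moves. The magazine reaches 410 mm away from the robot (+x), 155 mm to the left (+y) and 215 mm up; the second one, as long and 225 mm tall, begins 420 mm to the left. A vice, 61 mm high, begins 245 mm beyond this point in x, and 65 mm to its right.

How it is judged:
On the way:
1. the handle sits fully home on the spindle, right way up and lever pointing along the flap into the quadrant, before the damper is shut (z of lever_handle in the frame of spindle_seat below 0.0025 m and horizontal distance between lever_handle and spindle_seat below 0.003 m and angle between lever_handle's own z axis and vertical below 0.08 rad and x of lever_tip in the frame of spindle_seat above 0.085 m and value of joint spindle above 0.2 rad), for 0.1 s.
At the end, for the whole second after the job is handed in: The handle stands upright (within 0.08 rad) on the spindle, its underside within 2.5 mm of the collar and its bore within 3 mm of the spindle's axis, the lever pointing along the flap into the quadrant; the damper is shut (spindle below 0.07 rad); the handle is at rest and let go (z of lever_handle in the frame of spindle_seat below 0.0025 m and horizontal distance between lever_handle and spindle_seat below 0.003 m and angle between lever_handle's own z axis and vertical below 0.08 rad and x of lever_tip in the frame of spindle_seat above 0.085 m and value of joint spindle below 0.07 rad and linear speed of lever_handle below 0.02 m/s); the robot touches nothing.
It fails at once if a bystander is pushed more than 25 mm or tipped over (distance of any of flux_bottle, transformer, capacitor, label_roll from where it was at the start of the episode above 0.025 m or angle between any of flux_bottle, transformer, capacitor, label_roll's own z axis and vertical above 0.5 rad).
It also fails if it takes over 72 s, if anything falls off the work surface, if the arm or the gripper's body presses on something with over 40 N, if the wrist force passes 120 N, or if a joint passes its speed limit or range.

## Working session

There is one attempt and no reset: what is moved stays moved. The work goes in short steps, Python scripts to look and compute and a tool call to move; the robot and the scene stay as the last step left them, time stands still between calls to the robot, and variables do not carry over. Pictures are saved under pics/ and viewed, at most 10 in all, crops included, and the job is handed in when it is done.

Besides the shell and the picture viewer there is one more tool, called after "Call:" by a JSON object that holds its "op" and its "data", one argument or row to a line. step_arm: Moves the arm, as the interface text tells. Its arguments: {"type":"object","properties":{"commands":{"type":"array","items":{"type":"number"}},"jaw":{"type":"number"},"grip_force":{"type":"number"}},"required":["commands"]}

```bash
mkdir -p pics
cat > h.py <<'E'
import numpy as np, cv2
from scipy.spatial.transform import Rotation as Ro
from station import manip
def snap(n):
    s=manip.sense(); c=manip.snapshot(n)
    if n=="wrist":
        T=np.eye(4);T[:3,:3]=Ro.from_quat(s["tool_rot"]).as_matrix();T[:3,3]=s["tcp_pos"]
        M=T@np.array(c["mount"]);c["R"]=M[:3,:3].T;c["t"]=-M[:3,:3].T@M[:3,3]
    c["R"]=np.array(c["R"]);c["t"]=np.array(c["t"]);c["img"]=np.array(c["pixels"]);return c
def K(c): return np.array([[c["fx"],0,c["cx"]],[0,c["fy"],c["cy"]],[0,0,1.]]),np.array([c["k1"],0,0,0,0.])
def ray(c,uv):
    k,d=K(c);p=cv2.undistortPoints(np.array(uv,float).reshape(-1,1,2),k,d)[:,0]
    v=np.c_[p,np.ones(len(p))]@c["R"];return -c["R"].T@c["t"],v
def onz(c,uv,z):
    o,v=ray(c,uv);return o+v*((z-o[2])/v[:,2])[:,None]
def proj(c,X):
    k,d=K(c);return cv2.projectPoints(np.array(X,float).reshape(-1,1,3),cv2.Rodrigues(c["R"])[0],c["t"],k,d)[0][:,0]
def tri(obs):
    A=np.zeros((3,3));b=np.zeros(3)
    for c,uv in obs:
        o,v=ray(c,uv);v=v[0]/np.linalg.norm(v[0]);P=np.eye(3)-np.outer(v,v);A+=P;b+=P@o
    return np.linalg.solve(A,b)
E
python3 - <<'E'
from h import *
s=manip.sense();print(s, manip.tcp_to_grasp)
for n in("side","top","wrist"):
    c=snap(n);cv2.imwrite(f"pics/{n}0.png",c["img"]);print(n,-c["R"].T@c["t"],c["R"].tolist(),c["fx"],c["k1"])
E
```

```text
{'t': 0.0, 'q': array([ 1.16747554e+00,  5.28449492e-01,  1.43390110e+00, -1.50517960e-05,
        1.18136861e+00, -1.78514018e-01]), 'qd': array([-0.00123658, -0.00043085, -0.00173797, -0.0002806 ,  0.00038782,
        0.00119514]), 'tau': array([-1.71614706e-04, -4.42335498e+01, -1.78030872e+01, -2.47025764e-04,
        8.48005700e-03, -1.27869077e-05]), 'tcp_pos': array([0.13902595, 0.60861674, 0.23034423]), 'tool_rot': array([ 1.12163932e-01,  9.93689147e-01, -1.02059145e-03, -2.98312875e-04]), 'force': array([ 0.73183509, -0.48666225,  0.69068134]), 'ft_torque': array([ 0.04918903, -0.01580995,  0.04359612]), 'gripper_force': 0.0, 'finger_gap': 0.9969595260208354} 0.0187
side [-0.34056419 -0.52379337  0.64010671] [[0.38877279301225576, -0.9213321378435368, 0.0016754671311895388], [-0.47171440283806776, -0.20060987831924432, -0.8586275088045241], [0.7914172335554586, 0.3330206727778262, -0.5125973019184057]] 387.8948423010614 0.0037164046455276864
top [ 0.21963845 -0.18254234  1.32134835] [[0.05227216262739365, -0.9986277961119491, -0.0031852545968752495], [-0.973589216564898, -0.0502511870373954, -0.22270800522181783], [0.222242341606643, 0.014742558594908807, -0.9748799918776015]] 445.0378318177549 0.04121604623013722
wrist [0.07347823 0.62435056 0.37315281] [[0.2225829859128842, 0.9749122784908216, -0.001692226326551947], [0.9391182811368712, -0.2139441534902431, 0.26885824001111075], [0.26175115743131594, -0.06143247052804188, -0.9631782717379938]] 344.85167963759847 -0.05383806956713057
```

View pics/top0.png

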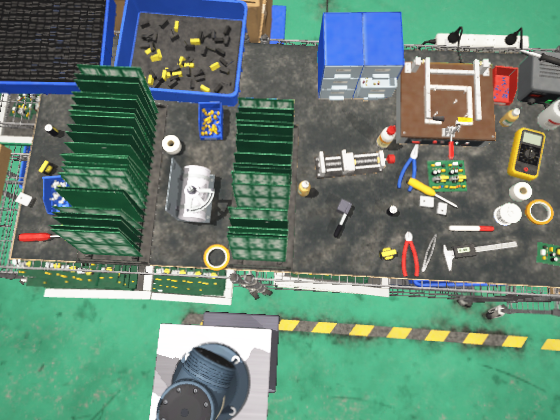

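View pics/side0.png

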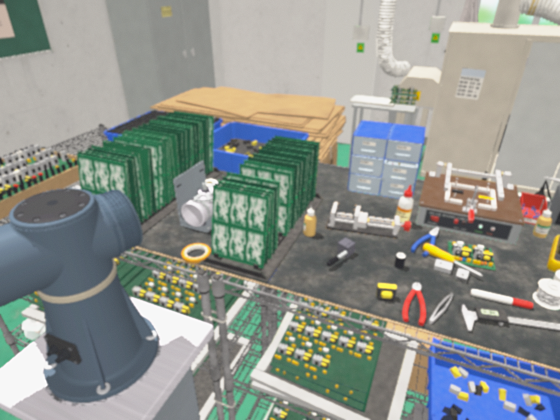

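The top view shows the handle with its hub at about (343,207) and grip end at (338,233). The damper is at about (195,190), between the magazines. The side view shows the hub at (347,244), the grip end at (330,260) and the damper at (200,205).

Run:
```python
from h import *
t=snap("top");s=snap("side")
print("base/tcp",proj(t,[[0,0,0],[0.139,0.609,0.23],[0,0,.5]]))
a=cv2.resize(t["img"][185:250,300:385],None,fx=4.5,fy=4.5,interpolation=cv2.INTER_CUBIC)
b=cv2.resize(t["img"][140:235,150:235],None,fx=4.5,fy=4.5,interpolation=cv2.INTER_CUBIC)
H=480
o=np.zeros((H,800,3),np.uint8);o[:a.shape[0],:a.shape[1]]=a;o[:b.shape[0],400:400+b.shape[1]]=b
cv2.imwrite("pics/crop1.png",o)
cc=lambda x:x
print("hub",onz(t,[[343,207],[338,233]],.017), tri([(t,[[343,207]]),(s,[[347,244]])]))
print("magazine corner",onz(t,[[291,262]],0),onz(s,[[268,270]],0))
print("bystanders top", onz(t,[[305,187],[390,254],[394,210],[172,144]],.03))
w=snap("wrist")
```

```text
base/tcp [[209.8223235  382.2932387 ]
 [-63.29822963 323.80289038]
 [163.99996437 433.83256461]]
hub [[ 0.51212154 -0.35722036  0.017     ]
 [ 0.43270825 -0.34402683  0.017     ]] [ 0.51058171 -0.35812846  0.02787008]
magazine corner [[ 0.34182041 -0.20958844  0.        ]] [[ 0.3608622  -0.19531422  0.        ]]
bystanders top [[ 0.56471095 -0.24064507  0.03      ]
 [ 0.37727946 -0.49332777  0.03      ]
 [ 0.50791257 -0.50566845  0.03      ]
 [ 0.67960494  0.17135948  0.03      ]]
```

View pics/crop1.png

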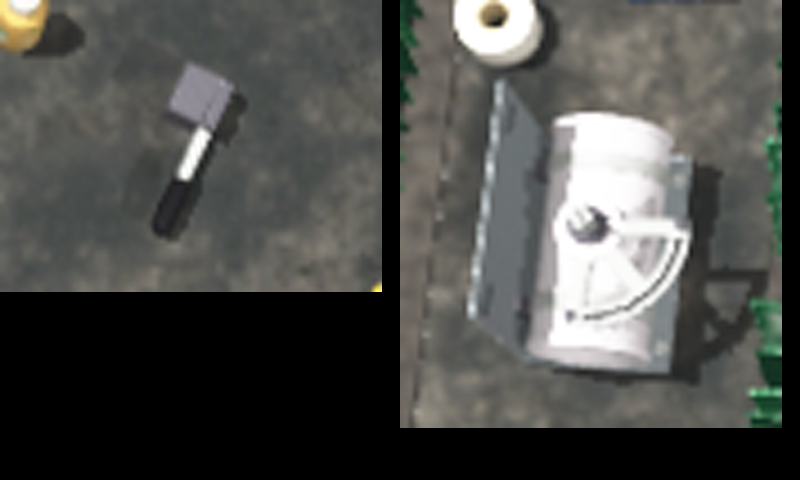

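Call:
{"op": "step_arm", "data": {
  "commands": [0, 0, -0.2, 0, 0, 0, 0, 0, -0.2, 0, 0, 0, 0, 0, -0.2, 0, 0, 0, -0.03, -0.03, -0.2, 0, 0, 5, -0.477, -0.465, -0.2, 0, 0, 61, -0.477, -0.465, -0.2, 0, 0, 61, -0.477, -0.465, -0.2, 0, 0, 61, -0.477, -0.465, -0.2, 0, 0, 61, -0.477, -0.465, -0.2, 0, 0, 61, -0.477, -0.465, -0.2, 0, 0, 61]
}}

```text
t: 1.3
tcp_pos: [0.3198, 0.3282, 0.4252]
tool_rot: [0.572, 0.82, 0.0, 0.0]
force: [1.0, 0.6, 0.7]
finger_gap: 1.002
gripper_force: 0.0
```

```bash
cat >> h.py <<'E'
def go(pos,R=None):
    s=manip.sense();R0=Ro.from_quat(s["tool_rot"]);R1=R0 if R is None else Ro.from_matrix(R)
    sh=R0.inv().apply(np.array(pos)-s["tcp_pos"]);rv=(R0.inv()*R1).as_rotvec(degrees=True)
    print("t",round(s["t"],2),"tcp",s["tcp_pos"].round(4),"q",s["q"].round(2),"F",s["force"].round(1),"gap",round(s["finger_gap"],3))
    print("GO shift",sh.round(4),"turn",rv.round(2),"len",round(np.linalg.norm(sh),3),round(np.linalg.norm(rv),1))
def frame(ydir,zdir):
    z=np.array(zdir,float);z/=np.linalg.norm(z);y=np.array(ydir,float);y-=z*(y@z);y/=np.linalg.norm(y)
    return np.c_[np.cross(y,z),y,z]
def yaw(deg): a=np.radians(deg);return frame([np.cos(a),np.sin(a),0],[0,0,-1]) # tool down, y at angle
E
python3 - <<'E'
from h import *
go([.5,.05,.43],yaw(16))
E
```

```text
t 1.3 tcp [0.3198 0.3282 0.4252] q [ 0.55  0.1   1.53 -0.    1.51  0.2 ] F [1.  0.6 0.7] gap 1.002
GO shift [-0.3233  0.0729 -0.0047] turn [ 0.04 -0.    4.23] len 0.331 4.2
```

Call:
{"op": "step_arm", "data": {
  "commands": [-0.323, 0.073, -0.005, 0, 0, 4, -0.323, 0.073, -0.005, 0, 0, 4, -0.323, 0.073, -0.005, 0, 0, 4, -0.323, 0.073, -0.005, 0, 0, 4, -0.323, 0.073, -0.005, 0, 0, 4, -0.323, 0.073, -0.005, 0, 0, 4, -0.323, 0.073, -0.005, 0, 0, 4, -0.323, 0.073, -0.005, 0, 0, 4, -0.323, 0.073, -0.005, 0, 0, 4, -0.323, 0.073, -0.005, 0, 0, 4]
}}

```text
t: 2.3
tcp_pos: [0.5003, 0.0541, 0.43]
tool_rot: [0.598, 0.802, 0.0, -0.0]
force: [0.0, 1.2, 0.0]
finger_gap: 0.998
gripper_force: 0.0
```

Run:
```python
from h import *
c=snap("wrist");cv2.imwrite("pics/w1.png",c["img"])
np.savez("w1.npz",**{k:c[k] for k in("img","R","t","fx","fy","cx","cy","k1")})
t=snap("top");print(onz(t,[[191.8,190]],.12),proj(c,onz(t,[[191.8,190]],.12)),manip.sense()["q"],manip.sense()["tcp_pos"])
```

```text
[[0.51576437 0.07780863 0.12      ]] [[297.02578285 154.50029222]] [-1.14230114e-01  1.75801058e-01  1.42596266e+00  2.68717236e-04
  1.53986479e+00 -4.05068913e-01] [0.50027052 0.05441255 0.43026374]
```

View pics/w1.png

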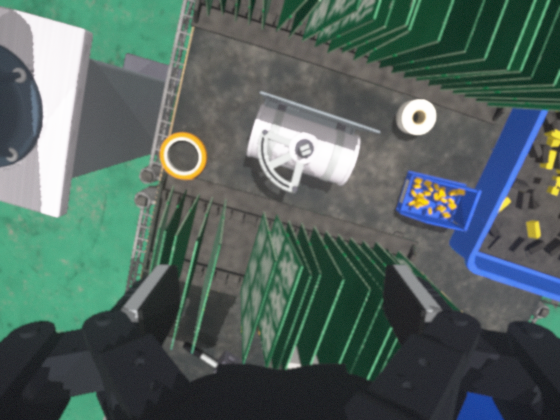

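The wrist view shows the damper: spindle at about (305,149), quadrant to its left and below, upright plate above it.

Run:
```python
from h import *
d=np.load("w1.npz");im=d["img"]
cv2.imwrite("pics/w1c.png",cv2.resize(im[110:200,240:360],None,fx=6,fy=6,interpolation=cv2.INTER_CUBIC))
c=dict(d);print("plane 100: spindle",onz(c,[[305,149]],.12))
# edge of plate top (z=.155)
p=onz(c,[[262,93],[380,131]],.155);print(p,np.degrees(np.arctan2(*(p[0]-p[1])[[1,0]])))
```

```text
plane 100: spindle [[0.52358404 0.08758961 0.12      ]]
[[0.45332461 0.13712275 0.155     ]
 [0.59942718 0.13618194 0.155     ]] 179.63105454320552
```

View pics/w1c.png

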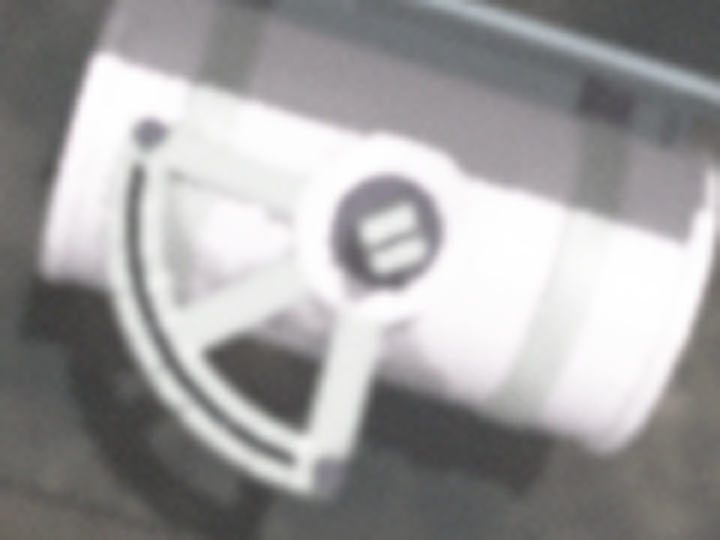

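Call:
{"op": "step_arm", "data": {
  "commands": [-0.41, -0.143, 0, 0, 0, 38, -0.41, -0.143, 0, 0, 0, 38, -0.41, -0.143, 0, 0, 0, 38, -0.41, -0.143, 0, 0, 0, 38, -0.41, -0.143, 0, 0, 0, 38, -0.41, -0.143, 0, 0, 0, 38, -0.41, -0.143, 0, 0, 0, 38, -0.41, -0.143, 0.15, 0, 0, 38, -0.41, -0.143, 0.15, 0, 0, 38, -0.41, -0.143, 0.15, 0, 0, 38]
}}

```text
t: 3.4
tcp_pos: [0.4817, -0.3698, 0.2985]
tool_rot: [0.826, 0.564, 0.0, 0.001]
force: [0.2, 0.6, -0.1]
finger_gap: 0.998
gripper_force: 0.0
```

Run:
```python
from h import *
go([.48,-.38,.28],yaw(-22))
```

```text
t 3.4 tcp [ 0.4817 -0.3698  0.2985] q [-0.84  0.44  1.4   0.    1.31 -0.47] F [ 0.2  0.6 -0.1] gap 0.998
GO shift [-0.0101  0.002   0.0186] turn [0.1  0.04 0.63] len 0.021 0.6
```

Run:
```python
from h import *
c=snap("wrist");np.savez("w2.npz",**{k:c[k] for k in("img","R","t","fx","fy","cx","cy","k1")})
u=proj(c,[[.511,-.357,.017]])[0].astype(int);print(u)
x0,y0=max(u[0]-90,0),max(u[1]-70,0);print(x0,y0)
cv2.imwrite("pics/w2c.png",cv2.resize(c["img"][y0:y0+140,x0:x0+185],None,fx=4,fy=4,interpolation=cv2.INTER_CUBIC))
```

```text
[298 153]
208 83
```

View pics/w2c.png

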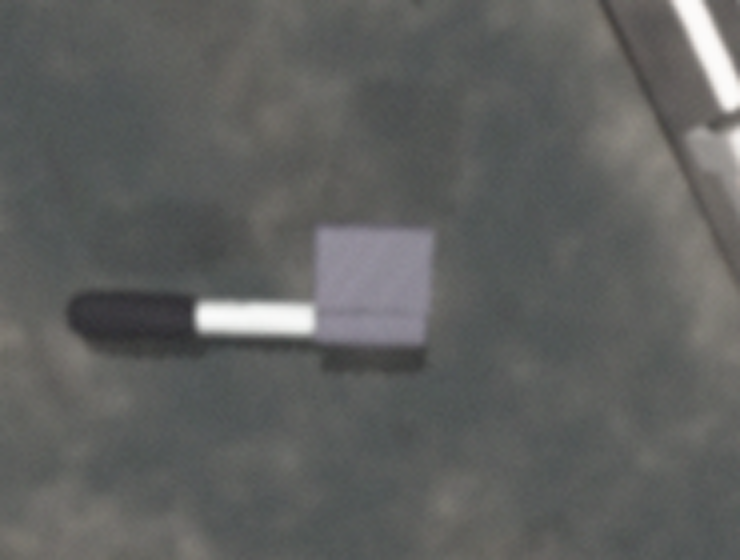

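The crop shows the hub's upper face with corners at about (316,228), (435,228), (424,344) and (316,344). The lever runs left along row 317, and its tip is at about x = 68.

Run:
```python
from h import *
c=dict(np.load("w2.npz"));f=lambda u:np.array(u,float)/4+[208-.375,83-.375]
P=onz(c,f([[316,228],[435,228],[424,344],[316,344]]),.034);print(P,[np.linalg.norm(P[i]-P[i-1]).round(4) for i in range(4)])
L=onz(c,f([[75,316],[310,318]]),.017);d=(L[0]-L[1]);print("lever",L,np.degrees(np.arctan2(d[1],d[0])))
for a,b in((0,1),(3,2),): e=P[a]-P[b];print(np.degrees(np.arctan2(e[1],e[0])))
X=d/np.linalg.norm(d);Y=np.array([0,0,-1.]);Z=np.cross(X,Y);ctr=P.mean(0);O=ctr-Z*.017;O[2]=.017
print("O",O,"X",X,"Z",Z,"tip along x",(L[0]-O)@X,"z of lever",(L[0]-O)@Z,(L[1]-O)@Z)
for a in(20,30):
    for tz in(0,-.08):
        ar=np.radians(a);zt=np.cos(ar)*Y-np.sin(ar)*Z
        g=O+Y*-.014+Z*.016; tcp=g+zt*(.0187+tz)
        print(a,tz);go(tcp,frame(-X,zt));print(tcp)
```

```text
[[ 0.50363346 -0.33472584  0.034     ]
 [ 0.5358646  -0.34728083  0.034     ]
 [ 0.52128377 -0.37800609  0.034     ]
 [ 0.4914202  -0.3663479   0.034     ]] [np.float64(0.0339), np.float64(0.0346), np.float64(0.034), np.float64(0.0321)]
lever [[ 0.42486189 -0.33370253  0.017     ]
 [ 0.49194479 -0.36069306  0.017     ]] 158.08280674407627
158.71760921459878
158.67524845392418
O [ 0.51939603 -0.34081885  0.017     ] X [-0.92772429  0.37326619  0.        ] Z [-0.37326619 -0.92772429 -0.        ] tip along x 0.09035789834889565 z of lever 0.028684405354495415 0.02868440535449542
20 0
t 3.45 tcp [ 0.4784 -0.3707  0.2896] q [-0.84  0.45  1.41 -0.    1.3  -0.47] F [-1.3 -1.  -5.1] gap 1.003
GO shift [0.0324 0.0302 0.2759] turn [-0.71 19.83  0.3 ] len 0.279 19.8
[ 0.5158111  -0.34972893  0.01342775]
20 -0.08
t 3.45 tcp [ 0.4784 -0.3707  0.2896] q [-0.84  0.45  1.41 -0.    1.3  -0.47] F [-1.3 -1.  -5.1] gap 1.003
GO shift [0.0053 0.0291 0.2007] turn [-0.71 19.83  0.3 ] len 0.203 19.8
[ 0.50559793 -0.37511296  0.08860316]
30 0
t 3.45 tcp [ 0.4784 -0.3707  0.2896] q [-0.84  0.45  1.41 -0.    1.3  -0.47] F [-1.3 -1.  -5.1] gap 1.003
GO shift [0.0354 0.0302 0.2746] turn [-0.73 29.83  0.23] len 0.278 29.8
[ 0.51691381 -0.34698822  0.01480532]
30 -0.08
t 3.45 tcp [ 0.4784 -0.3707  0.2896] q [-0.84  0.45  1.41 -0.    1.3  -0.47] F [-1.3 -1.  -5.1] gap 1.003
GO shift [-0.0044  0.0291  0.2052] turn [-0.73 29.83  0.23] len 0.207 29.8
[ 0.50198316 -0.38409719  0.08408736]
```

```bash
cat >> h.py <<'E'
O=np.array([.5194,-.3408,.017]);X=np.array([-.929,.370,0]);X/=np.linalg.norm(X);Y=np.array([0,0,-1.]);Z=np.cross(X,Y)
def grasp(back,a=30,yg=-.0105,zg=.013):
    a=np.radians(a);zt=np.cos(a)*Y-np.sin(a)*Z
    return O+Y*yg+Z*zg+zt*(.0187-back),frame(-X,zt)
E
python3 - <<'E'
from h import *
go(*grasp(.08))
E
```

```text
t 3.45 tcp [ 0.4784 -0.3707  0.2896] q [-0.84  0.45  1.41 -0.    1.3  -0.47] F [-1.3 -1.  -5.1] gap 1.003
GO shift [-0.0014  0.0293  0.2087] turn [-0.68 29.83  0.04] len 0.211 29.8
```

Call:
{"op": "step_arm", "data": {
  "commands": [-0.001, 0.029, 0.2, -0.7, 29.8, 0, -0.001, 0.029, 0.2, -0.7, 29.8, 0, -0.001, 0.029, 0.2, -0.7, 29.8, 0, -0.001, 0.029, 0.2, -0.7, 29.8, 0, -0.001, 0.029, 0.2, -0.7, 29.8, 0, -0.001, 0.029, 0.2, -0.7, 29.8, 0, -0.001, 0.029, 0.2, -0.7, 29.8, 0, -0.001, 0.029, 0.2, -0.7, 29.8, 0, -0.001, 0.029, 0.2, -0.7, 29.8, 0, -0.001, 0.029, 0.2, -0.7, 29.8, 0],
  "jaw": 65
}}

```text
t: 4.45
tcp_pos: [0.5089, -0.3817, 0.1026]
tool_rot: [0.798, 0.545, 0.216, -0.137]
force: [-0.7, 0.5, 0.1]
finger_gap: 0.652
gripper_force: 0.0
```

Run:
```python
from h import *
go(*grasp(.0))
```

```text
t 4.45 tcp [ 0.5089 -0.3817  0.1026] q [-1.02  0.81  1.38  0.43  1.29 -0.84] F [-0.7  0.5  0.1] gap 0.652
GO shift [-0.0118 -0.0067  0.0982] turn [0.72 0.39 0.59] len 0.099 1.0
```

Call:
{"op": "step_arm", "data": {
  "commands": [-0.012, -0.007, 0.01, 0.7, 0.4, 0.6, -0.012, -0.007, 0.03, 0.7, 0.4, 0.6, -0.012, -0.007, 0.05, 0.7, 0.4, 0.6, -0.012, -0.007, 0.065, 0.7, 0.4, 0.6, -0.012, -0.007, 0.078, 0.7, 0.4, 0.6, -0.012, -0.007, 0.088, 0.7, 0.4, 0.6, -0.012, -0.007, 0.094, 0.7, 0.4, 0.6, -0.012, -0.007, 0.098, 0.7, 0.4, 0.6, -0.012, -0.007, 0.098, 0.7, 0.4, 0.6, -0.012, -0.007, 0.098, 0.7, 0.4, 0.6]
}}

```text
t: 5.45
tcp_pos: [0.5168, -0.3441, 0.0086]
tool_rot: [0.8, 0.541, 0.215, -0.147]
force: [0.7, -0.5, 0.6]
finger_gap: 0.649
gripper_force: 0.0
```

Run:
```python
from h import *
go(*grasp(.0))
c=snap("side");u=proj(c,[[.5194,-.3408,.03]])[0].astype(int)
cv2.imwrite("pics/s3.png",cv2.resize(c["img"][u[1]-50:u[1]+50,u[0]-60:u[0]+60],None,fx=5,fy=5,interpolation=cv2.INTER_CUBIC))
```

```text
t 5.45 tcp [ 0.5168 -0.3441  0.0086] q [-0.97  0.93  1.45  0.48  1.13 -0.88] F [ 0.7 -0.5  0.6] gap 0.649
GO shift [ 0.0017  0.0012 -0.0022] turn [-0.12 -0.16 -0.17] len 0.003 0.3
```

View pics/s3.png

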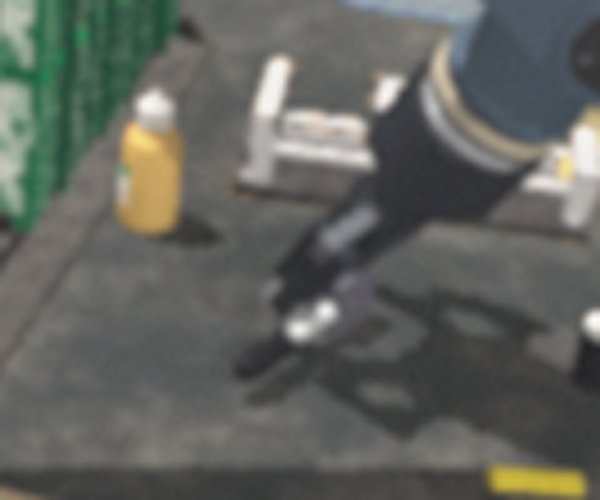

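The side view shows the fingers straddling the hub, with the lever sticking out clear of them. I'll close now.

Call:
{"op": "step_arm", "data": {
  "commands": [0.001, 0.001, -0.002, 0, 0, 0, 0.001, 0.001, -0.002, 0, 0, 0, 0.001, 0.001, -0.002, 0, 0, 0, 0.001, 0.001, -0.002, 0, 0, 0, 0.001, 0.001, -0.002, 0, 0, 0, 0.001, 0.001, -0.002, 0, 0, 0, 0.001, 0.001, -0.002, 0, 0, 0, 0.001, 0.001, -0.002, 0, 0, 0, 0.001, 0.001, -0.002, 0, 0, 0, 0.001, 0.001, -0.002, 0, 0, 0],
  "jaw": 0,
  "grip_force": 60
}}

```text
t: 6.5
tcp_pos: [0.5179, -0.345, 0.0115]
tool_rot: [0.8, 0.541, 0.215, -0.147]
force: [-1.6, -1.3, 6.4]
finger_gap: 0.388
gripper_force: 60.2
```

Run:
```python
from h import *
p,R=grasp(0);go(p+[0,0,.15],R)
# upright placement: handle Y radial outward at place, Z up
s=manip.sense();T=Ro.from_quat(s["tool_rot"]).as_matrix()
H=np.c_[X,Y,Z]; rel=T.T@H; ro=T.T@(O-s["tcp_pos"])
np.savez("rel.npz",rel=rel,ro=ro);print(rel.round(3),ro.round(4),s["gripper_force"])
```

```text
t 6.5 tcp [ 0.5179 -0.345   0.0115] q [-0.97  0.92  1.45  0.48  1.13 -0.88] F [-1.6 -1.3  6.4] gap 0.388
GO shift [ 0.076  -0.0005 -0.1291] turn [-0.06 -0.16 -0.15] len 0.15 0.2
[[-0.003 -0.502 -0.865]
 [-1.     0.002  0.002]
 [ 0.001  0.865 -0.502]] [ 0.0067 -0.0002 -0.0025] 60.20843926817179
```

Call:
{"op": "step_arm", "data": {
  "commands": [0.025, 0, -0.043, 0, 0, 0, 0.05, 0, -0.086, 0, 0, 0, 0.075, 0, -0.13, 0, 0, 0, 0.1, 0, -0.173, 0, 0, 0, 0.1, 0, -0.173, 0, 0, 0, 0.1, 0, -0.173, 0, 0, 0, 0.1, 0, -0.173, 0, 0, 0, 0.1, 0, -0.173, 0, 0, 0, 0.1, 0, -0.173, 0, 0, 0, 0.1, 0, -0.173, 0, 0, 0]
}}

```text
t: 7.5
tcp_pos: [0.5177, -0.3445, 0.2089]
tool_rot: [0.8, 0.541, 0.215, -0.149]
force: [-0.0, 0.2, -2.4]
finger_gap: 0.39
gripper_force: 60.5
```

```bash
cat > kin.py <<'E'
from h import *
from scipy.optimize import least_squares
D=[([1.1675,.5284,1.4339,0,1.1814,-.1785],[.1390,.6086,.2303],[.11216,.99369,-.00102,-.0003]),
([.55,.1,1.53,0,1.51,.2],[.3198,.3282,.4252],[.572,.82,0,0]),
([-.11423,.1758,1.42596,0,1.53986,-.40507],[.50027,.05441,.43026],[.598,.802,0,0]),
([-.84,.44,1.4,0,1.31,-.47],[.4817,-.3698,.2985],[.826,.564,0,.001]),
([-1.02,.81,1.38,.43,1.29,-.84],[.5089,-.3817,.1026],[.798,.545,.216,-.137]),
([-.97,.92,1.45,.48,1.13,-.88],[.5179,-.345,.0115],[.8,.541,.215,-.147])]
s=manip.sense();D.append((list(s["q"]),list(s["tcp_pos"]),list(s["tool_rot"])))
def rots(q):
    E=Ro.from_euler;A=E("z",q[0]);B=A*E("y",q[1]);C=A*E("y",q[1]+q[2])*E("z",q[3]);W=C*E("y",q[4])*E("z",q[5]);return A,B,C,W
A=[];b=[]
for q,p,r in D:
    a,B,C,W=[x.as_matrix() for x in rots(q)]
    Cf=rots([q[0],q[1],q[2],0,0,0])[2].as_matrix()
    A.append(np.c_[a,B[:,[0,2]],Cf[:,[0,2]],C[:,[1]]*0,W[:,2]]);b.append(p)
A=np.vstack(A);b=np.hstack(b);par=np.linalg.lstsq(A,b,rcond=1e-3)[0]
K0=(rots(D[-1][0])[3].inv()*Ro.from_quat(D[-1][2]))
def fk(q):
    a,B,C,W=[x.as_matrix() for x in rots(q)];Cf=rots([q[0],q[1],q[2],0,0,0])[2].as_matrix()
    return np.c_[a,B[:,[0,2]],Cf[:,[0,2]],C[:,[1]]*0,W[:,2]]@par,Ro.from_matrix(W)*K0
lo=np.array([-3.08,-.75,.22,-1.43,0,-2.85]);hi=np.array([3.08,2.2,2.44,4.57,2.65,2.85])
def ik(p,R,q0):
    Rt=Ro.from_matrix(R);f=lambda q:np.r_[(fk(q)[0]-p)*10,(fk(q)[1].inv()*Rt).as_rotvec()]
    r=least_squares(f,np.clip(q0,lo+.01,hi-.01),bounds=(lo,hi));return r.x,np.abs(r.fun).max()
if __name__=="__main__":
    print("par",par.round(3),"res",(A@par-b).reshape(-1,3).round(4).tolist())
    print("K0",K0.as_rotvec(degrees=True),[ (rots(q)[3]*K0).inv()*Ro.from_quat(r) for q,p,r in D][0].as_rotvec())
    d=np.load("rel.npz");rel,ro=d["rel"],d["ro"];q0=np.array(D[-1][0]);print(q0.round(2),D[-1][1],s["force"],s["finger_gap"])
    for h in((.5,-.36),(.45,-.36),(.5,-.42)):
      for az in range(0,360,30):  # body azimuth (handle -Y direction)
        a=np.radians(az);Yh=-np.array([np.cos(a),np.sin(a),0]);H=np.c_[np.cross(Yh,[0,0,1]),Yh,[0,0,1]]
        R=H@rel.T;p=np.array([*h,.006])-R@ro
        best=min((ik(p,R,qq) for qq in (q0,[-.7,.9,1.5,-1,1.2,-1],[-.7,.9,1.5,1.5,1.2,1],[-.7,.9,1.5,3,.5,1],[-.7,.9,1.5,1.5,1.2,-2])),key=lambda x:(x[1]>.02,np.abs(x[0]-q0).max()))
        if best[1]<.02: print(h,az,best[0].round(2))
E
python3 kin.py
```

```text
par [-0.002  0.112  0.275 -0.01   0.572  0.099  0.406  0.     0.297] res [[-0.0005, 0.0002, 0.0002], [0.0013, -0.0005, 0.0001], [0.0001, 0.0005, 0.0011], [-0.0016, 0.0013, -0.0022], [-0.0014, -0.0044, -0.0013], [0.002, 0.0028, 0.0009], [0.0001, 0.0008, 0.0011]]
K0 [-8.83177008e-15 -3.53270803e-15  9.00000000e+01] [ 2.05616382e-05 -6.76622523e-06 -3.27820535e-06]
[-0.97  0.66  1.37  0.43  1.45 -0.72] [np.float64(0.5176722954879681), np.float64(-0.34453858855347697), np.float64(0.20888216972810444)] [-6.21867656e-04  1.82294576e-01 -2.39649308e+00] 0.38997930977454626
(0.5, -0.36) 0 [-0.58  1.25  0.89 -0.53  1.91  1.06]
(0.5, -0.36) 30 [-0.46  1.16  1.16 -0.81  1.57  0.92]
(0.5, -0.36) 60 [-0.4   1.08  1.49 -1.17  1.2   0.96]
(0.5, -0.36) 90 [-0.43  1.03  1.83  4.45  0.95  1.26]
(0.5, -0.36) 120 [-0.64  1.06  2.1   3.54  1.06  1.58]
(0.5, -0.36) 150 [-1.    1.09  2.18  2.69  1.16  1.51]
(0.5, -0.36) 180 [-1.22  1.04  2.01  1.87  1.02  1.67]
(0.5, -0.36) 210 [-1.24  1.04  1.71  1.18  1.16  2.  ]
(0.5, -0.36) 240 [-1.16  1.11  1.36  0.77  1.49  2.1 ]
(0.5, -0.36) 270 [-1.03  1.2   1.05  
[... 749 characters left out ...]
36) 330 [-0.77  1.24  0.92 -0.23  2.    1.35]
(0.5, -0.42) 0 [-0.64  1.29  0.78 -0.59  1.95  0.97]
(0.5, -0.42) 30 [-0.53  1.19  1.09 -0.85  1.57  0.85]
(0.5, -0.42) 60 [-0.48  1.09  1.45 -1.22  1.17  0.91]
(0.5, -0.42) 90 [-0.54  1.03  1.79  4.37  0.91  1.23]
(0.5, -0.42) 120 [-0.76  1.05  2.04  3.44  0.99  1.55]
(0.5, -0.42) 150 [-1.08  1.05  2.08  2.58  1.04  1.58]
(0.5, -0.42) 180 [-1.27  1.03  1.89  1.74  0.99  1.82]
(0.5, -0.42) 210 [-1.28  1.06  1.57  1.11  1.22  2.1 ]
(0.5, -0.42) 240 [-1.19  1.15  1.21  0.75  1.59  2.16]
(0.5, -0.42) 270 [-1.06  1.26  0.88  0.47  1.95  2.03]
(0.5, -0.42) 300 [-0.92  1.35  0.63  0.14  2.2   1.72]
(0.5, -0.42) 330 [-0.77  1.36  0.59 -0.27  2.2   1.29]
```

```bash
cat > p1.py <<'E'
from kin import *
from scipy.spatial.transform import Slerp
d=np.load("rel.npz");rel,ro=d["rel"],d["ro"];q=np.array(s["q"]);p0=s["tcp_pos"];R0=Ro.from_quat(s["tool_rot"])
Yh=np.array([1.,0,0]);H=np.c_[np.cross(Yh,[0,0,1]),Yh,[0,0,1]];R1=H@rel.T
p1=np.array([.47,-.34,.20])-R1@ro
go(p1,R1)
sl=Slerp([0,1],Ro.concatenate([R0,Ro.from_matrix(R1)]))
for f in np.linspace(0,1,11):
    q,e=ik(p0+(p1-p0)*f,sl(f).as_matrix(),q);print(f.round(1),q.round(2),round(e,4))
for z in(.1,.006):
    q,e=ik(np.array([.47,-.34,z])-R1@ro,R1,q);print(z,q.round(2),round(e,4))
E
python3 p1.py
```

```text
t 7.5 tcp [ 0.5177 -0.3445  0.2089] q [-0.97  0.66  1.37  0.43  1.45 -0.72] F [-0.   0.2 -2.4] gap 0.39
GO shift [-0.0121 -0.0408 -0.0017] turn [ -30.98  -57.94 -116.13] len 0.043 133.4
0.0 [-0.97  0.66  1.37  0.43  1.45 -0.72] 0.0
0.1 [-0.96  0.6   1.44  0.41  1.31 -0.91] 0.0
0.2 [-0.96  0.55  1.53  0.4   1.17 -1.12] 0.0
0.3 [-0.96  0.5   1.62  0.43  1.02 -1.36] 0.0
0.4 [-0.97  0.46  1.72  0.51  0.87 -1.64] 0.0
0.5 [-1.    0.43  1.81  0.65  0.74 -1.99] 0.0
0.6 [-1.04  0.42  1.9   0.88  0.65 -2.44] 0.0
0.7 [-1.08  0.42  1.96  1.08  0.64 -2.85] 0.0299
0.8 [-1.06  0.41  1.93  0.95  0.65 -2.85] 0.1866
0.9 [-1.03  0.4   1.91  0.83  0.63 -2.85] 0.3474
1.0 [-0.99  0.38  1.91  0.7   0.58 -2.85] 0.5132
0.1 [-0.94  0.57  1.91  0.67  0.43 -2.85] 0.6298
0.006 [-0.9   0.75  1.88  0.64  0.32 -2.85] 0.727
```

```bash
cat > p2.py <<'E'
from kin import *
d=np.load("rel.npz");rel,ro=d["rel"],d["ro"];q=np.array(s["q"])
Yh=np.array([1.,0,0]);H=np.c_[np.cross(Yh,[0,0,1]),Yh,[0,0,1]];R1=H@rel.T
p1=np.array([.47,-.34,.20])-R1@ro
qt,e=ik(p1,R1,[-1.3,.6,2.,1.85,1.03,1.65]);print(qt.round(2),e)
Rp=Ro.from_quat(s["tool_rot"]);pp=s["tcp_pos"]
for f in(1/3,2/3,1):
    p,R=fk(q+(qt-q)*f);r=(Rp.inv()*R).as_rotvec(degrees=True);print("wp",f,"pos",p.round(3),"hub",(p+R.apply(ro)).round(3),"shift",Rp.inv().apply(p-pp).round(3),"turn",r.round(1),np.linalg.norm(r).round(1));Rp,pp=R,p
    qq=q
E
python3 p2.py
```

```text
[-1.28  0.57  2.11  1.57  0.97  2.11] 1.1102230246251565e-15
wp 0.3333333333333333 pos [ 0.529 -0.308  0.208] hub [ 0.533 -0.311  0.213] shift [ 0.032 -0.003  0.02 ] turn [-7.2 22.3 69.4] 73.3
wp 0.6666666666666666 pos [ 0.522 -0.314  0.214] hub [ 0.521 -0.321  0.213] shift [-0.001  0.001 -0.011] turn [ 8.9 19.9 74.6] 77.7
wp 1 pos [ 0.476 -0.34   0.204] hub [ 0.47 -0.34  0.2 ] shift [ 0.02   0.031 -0.039] turn [18.6  9.1 78. ] 80.7
```

Call:
{"op": "step_arm", "data": {
  "commands": [0, 0, 0, -7.2, 22.3, 69.4, 0, 0, 0, -7.2, 22.3, 69.4, 0, 0, 0, -7.2, 22.3, 69.4, 0, 0, 0, -7.2, 22.3, 69.4, 0, 0, 0, -7.2, 22.3, 69.4, 0, 0, 0, -7.2, 22.3, 69.4, 0, 0, 0, -7.2, 22.3, 69.4, 0, 0, 0, -7.2, 22.3, 69.4, 0, 0, 0, -7.2, 22.3, 69.4, 0, 0, 0, -7.2, 22.3, 69.4]
}}

```text
t: 8.5
tcp_pos: [0.5172, -0.3446, 0.2095]
tool_rot: [0.917, -0.058, 0.265, -0.292]
force: [0.5, 0.4, -2.6]
finger_gap: 0.386
gripper_force: 60.3
```

Call:
{"op": "step_arm", "data": {
  "commands": [0, 0, 0, 8.9, 19.9, 74.6, 0, 0, 0, 8.9, 19.9, 74.6, 0, 0, 0, 8.9, 19.9, 74.6, 0, 0, 0, 8.9, 19.9, 74.6, 0, 0, 0, 8.9, 19.9, 74.6, 0, 0, 0, 8.9, 19.9, 74.6, 0, 0, 0, 8.9, 19.9, 74.6, 0, 0, 0, 8.9, 19.9, 74.6, 0, 0, 0, 8.9, 19.9, 74.6, 0, 0, 0, 8.9, 19.9, 74.6]
}}

```text
t: 9.5
tcp_pos: [0.5178, -0.3441, 0.2099]
tool_rot: [-0.617, 0.624, -0.182, 0.443]
force: [-0.3, 0.3, -3.5]
finger_gap: 0.39
gripper_force: 60.4
```

```bash
cat > up.py <<'E'
from h import *
import sys
d=np.load("rel.npz");rel,ro=d["rel"],d["ro"]
Yh=np.array([1.,0,0]);H=np.c_[np.cross(Yh,[0,0,1]),Yh,[0,0,1]];R1=H@rel.T
go(np.array([.47,-.34,float(sys.argv[1])])-R1@ro,R1)
s=manip.sense();print("hub now",(s["tcp_pos"]+Ro.from_quat(s["tool_rot"]).apply(ro)).round(4))
E
python3 up.py .1
```

```text
t 9.5 tcp [ 0.5178 -0.3441  0.2099] q [-1.21  0.64  1.81  1.17  1.15  1.17] F [-0.3  0.3 -3.5] gap 0.39
GO shift [0.0243 0.1081 0.0254] turn [18.69  9.1  78.09] len 0.114 80.8
hub now [ 0.5169 -0.3511  0.2092]
```

Call:
{"op": "step_arm", "data": {
  "commands": [0, 0, 0, 18.7, 9.1, 78.1, 0, 0, 0, 18.7, 9.1, 78.1, 0, 0, 0, 18.7, 9.1, 78.1, 0, 0, 0, 18.7, 9.1, 78.1, 0, 0, 0, 18.7, 9.1, 78.1, 0.024, 0.108, 0.025, 18.7, 9.1, 78.1, 0.024, 0.108, 0.025, 18.7, 9.1, 78.1, 0.024, 0.108, 0.025, 18.7, 9.1, 78.1, 0.024, 0.108, 0.025, 18.7, 9.1, 78.1, 0.024, 0.108, 0.025, 18.7, 9.1, 78.1]
}}

```text
t: 10.5
tcp_pos: [0.4757, -0.3411, 0.1038]
tool_rot: [0.003, 0.867, -0.0, 0.499]
force: [0.2, 0.4, -2.9]
finger_gap: 0.384
gripper_force: 60.4
```

```bash
python3 up.py .006
python3 - <<'E'
from h import *
c=snap("side");u=proj(c,[[.47,-.34,.1]])[0].astype(int)
cv2.imwrite("pics/s4.png",cv2.resize(c["img"][u[1]-60:u[1]+60,u[0]-70:u[0]+70],None,fx=4,fy=4,interpolation=cv2.INTER_CUBIC))
E
```

```text
t 10.5 tcp [ 0.4757 -0.3411  0.1038] q [-1.28  0.86  2.14  1.78  1.01  1.74] F [ 0.2  0.4 -2.9] gap 0.384
GO shift [0.0807 0.001  0.0468] turn [-0.1  -0.   -0.12] len 0.093 0.2
hub now [ 0.4701 -0.3413  0.0993]
```

View pics/s4.png

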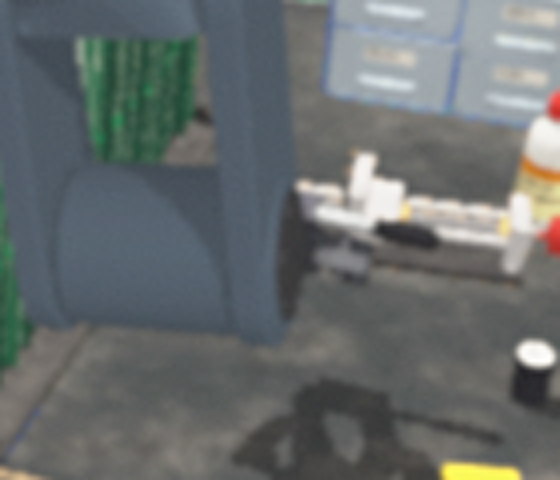

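The handle is held upright with its lever pointing to -y. I'll lower it.

Call:
{"op": "step_arm", "data": {
  "commands": [0.013, 0, 0.007, 0, 0, 0, 0.026, 0, 0.015, 0, 0, 0, 0.039, 0, 0.023, 0, 0, 0, 0.052, 0, 0.03, 0, 0, 0, 0.06, 0.001, 0.035, 0, 0, 0, 0.068, 0.001, 0.039, 0, 0, 0, 0.074, 0.001, 0.043, 0, 0, 0, 0.079, 0.001, 0.046, 0, 0, 0, 0.081, 0.001, 0.047, 0, 0, 0, 0.081, 0.001, 0.047, 0, 0, 0]
}}

```text
t: 11.55
tcp_pos: [0.4756, -0.3395, 0.0114]
tool_rot: [0.002, 0.867, -0.0, 0.499]
force: [0.2, -0.1, -2.2]
finger_gap: 0.387
gripper_force: 60.4
```

```bash
python3 up.py .003
```

```text
t 11.55 tcp [ 0.4756 -0.3395  0.0114] q [-1.28  1.09  2.1   1.9   1.06  1.52] F [ 0.2 -0.1 -2.2] gap 0.387
GO shift [ 0.0034 -0.0004  0.002 ] turn [-0.08  0.04 -0.04] len 0.004 0.1
hub now [ 0.47   -0.3396  0.0069]
```

Call:
{"op": "step_arm", "data": {
  "commands": [0.0017, 0, 0.001, 0, 0, 0, 0.0035, 0, 0.002, 0, 0, 0, 0.0035, 0, 0.002, 0, 0, 0, 0.0035, 0, 0.002, 0, 0, 0, 0.0035, 0, 0.002, 0, 0, 0, 0.0035, 0, 0.002, 0, 0, 0, 0.0035, 0, 0.002, 0, 0, 0, 0.0035, 0, 0.002, 0, 0, 0, 0.0035, 0, 0.002, 0, 0, 0, 0.0035, 0, 0.002, 0, 0, 0]
}}

```text
t: 12.55
tcp_pos: [0.4756, -0.3395, 0.0077]
tool_rot: [0.002, 0.866, -0.0, 0.499]
force: [-0.8, -0.1, 0.1]
finger_gap: 0.386
gripper_force: 61.8
```

Call:
{"op": "step_arm", "data": {
  "commands": [0, 0, 0, 0, 0, 0, 0, 0, 0, 0, 0, 0, 0, 0, 0, 0, 0, 0, 0, 0, 0, 0, 0, 0, 0, 0, 0, 0, 0, 0, 0, 0, 0, 0, 0, 0, 0, 0, -0.01, 0, 0, 0, 0, 0, -0.03, 0, 0, 0, 0, 0, -0.06, 0, 0, 0, 0, 0, -0.08, 0, 0, 0],
  "jaw": 60
}}

```text
t: 13.55
tcp_pos: [0.405, -0.3392, 0.0487]
tool_rot: [0.003, 0.866, -0.0, 0.499]
force: [-0.3, -0.2, -0.4]
finger_gap: 0.596
gripper_force: 0.0
```

```bash
cat > p3.py <<'E'
from kin import *
q0=np.array(s["q"]);R0=Ro.from_quat(s["tool_rot"]);p0=s["tcp_pos"]
# regrasp vertical across Y(world x): tool y = +-x world, at hub (.47,-.34), z tcp
for yw in(0,180):
  for z in(.25,.004):
    print(yw,z,[ (x[0].round(2),round(x[1],3)) for x in [ik(np.array([.47,-.34,z]),yaw(yw),g) for g in([-1,.6,1.5,0,1.2,-.8],[-1,.6,1.5,0,1.2,2.2])]])
c=snap("top");u=proj(c,[[.47,-.36,.03]])[0].astype(int);print(u)
cv2.imwrite("pics/t5.png",cv2.resize(c["img"][u[1]-40:u[1]+40,u[0]-50:u[0]+50],None,fx=6,fy=6,interpolation=cv2.INTER_CUBIC))
E
python3 p3.py
```

```text
0 0.25 [(array([-0.82,  0.45,  1.53, -0.  ,  1.17, -0.82]), np.float64(0.0)), (array([-0.82,  0.34,  2.08,  2.61,  0.  ,  2.85]), np.float64(0.528))]
0 0.004 [(array([-0.82,  0.81,  1.69, -0.  ,  0.65, -0.82]), np.float64(0.0)), (array([-0.82,  0.8 ,  1.97,  2.61,  0.  ,  2.85]), np.float64(0.27))]
180 0.25 [(array([-0.82,  0.45,  1.53,  0.  ,  1.17,  2.32]), np.float64(0.0)), (array([-0.82,  0.45,  1.53, -0.  ,  1.17,  2.32]), np.float64(0.0))]
180 0.004 [(array([-0.82,  0.81,  1.69, -0.  ,  0.65,  2.32]), np.float64(0.0)), (array([-0.82,  0.81,  1.69, -0.  ,  0.65,  2.32]), np.float64(0.0))]
[344 220]
```

View pics/t5.png

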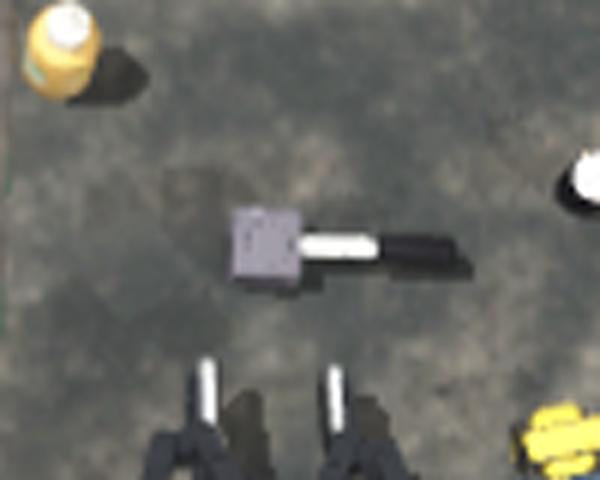

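The handle now stands upright and free on the bench, hub at about (267,245) in the crop with its lever pointing right.

```bash
cat > p4.py <<'E'
from kin import *
from scipy.spatial.transform import Slerp
q=np.array(s["q"]);R0=Ro.from_quat(s["tool_rot"]);p0=s["tcp_pos"]
p1=np.array([.43,-.40,.25]);qt,_=ik(p1,yaw(0),[-.85,.45,1.5,0,1.2,-.8]);print(q.round(2),qt.round(2))
pp,Rp=p0,R0
for f in(1/3,2/3,1):
    p,R=fk(q+(qt-q)*f);r=(Rp.inv()*R).as_rotvec(degrees=True);print("wp",p.round(3),"shift",Rp.inv().apply(p-pp).round(3),"turn",r.round(1),np.linalg.norm(r).round(1));Rp,pp=R,p
# hub corners from top view
c=snap("top");f=lambda u:np.array(u,float)/6+[294-.417,180-.417]
P=onz(c,f([[233,208],[300,208],[300,275],[233,275]]),.034);print(P.round(4),P.mean(0))
E
python3 p4.py
```

```text
[-1.47  1.03  2.21  1.74  1.06  1.46] [-0.94  0.46  1.51 -0.    1.18 -0.94]
wp [ 0.449 -0.284  0.098] shift [-0.064  0.056  0.015] turn [-24.3 -13.9 -87. ] 91.4
wp [ 0.434 -0.298  0.134] shift [-0.002 -0.02  -0.037] turn [-17.8 -25.7 -83. ] 88.7
wp [ 0.43 -0.4   0.25] shift [ 0.032  0.046 -0.143] turn [ -1.6 -36.9 -73.6] 82.4
[[ 0.4848 -0.3243  0.034 ]
 [ 0.4865 -0.3571  0.034 ]
 [ 0.4532 -0.3577  0.034 ]
 [ 0.4515 -0.3251  0.034 ]] [ 0.46902436 -0.3410614   0.034     ]
```

Call:
{"op": "step_arm", "data": {
  "commands": [-0.043, 0, -0.025, 0, 0, 0, -0.087, 0, -0.05, 0, 0, 0, -0.13, 0, -0.075, 0, 0, 0, -0.173, 0, -0.1, 0, 0, 0, -0.173, 0, -0.1, 0, 0, 0, -0.173, 0, -0.1, 0, 0, 0, -0.173, 0, -0.1, 0, 0, 0, -0.173, 0, -0.1, 0, 0, 0, -0.173, 0, -0.1, 0, 0, 0, -0.173, 0, -0.1, 0, 0, 0]
}}

```text
t: 14.65
tcp_pos: [0.4066, -0.3393, 0.2462]
tool_rot: [0.003, 0.867, 0.001, 0.499]
force: [-0.0, -0.5, -0.5]
finger_gap: 0.605
gripper_force: 0.0
```

Call:
{"op": "step_arm", "data": {
  "commands": [0, 0, 0, -23, -13, -82, 0, 0, 0, -23, -13, -82, 0, 0, 0, -23, -13, -82, 0, 0, 0, -23, -13, -82, 0, 0, 0, -23, -13, -82, 0, 0, 0, -23, -13, -82, 0, 0, 0, -23, -13, -82, 0, 0, 0, -23, -13, -82, 0, 0, 0, -23, -13, -82, 0, 0, 0, -23, -13, -82]
}}

```text
t: 15.65
tcp_pos: [0.4064, -0.3396, 0.2465]
tool_rot: [0.653, -0.583, 0.166, -0.455]
force: [-0.3, -0.6, -0.7]
finger_gap: 0.598
gripper_force: 0.0
```

```bash
cat > p5.py <<'E'
from kin import *
import sys
q=np.array(s["q"]);R0=Ro.from_quat(s["tool_rot"]);p0=s["tcp_pos"]
p1=np.array([.43,-.40,.25]);qt,_=ik(p1,yaw(0),[-.85,.45,1.5,0,1.2,-.8]);print(q.round(2),p0,qt.round(2))
pp,Rp=p0,R0
for f in map(float,sys.argv[1:]):
    p,R=fk(q+(qt-q)*f);r=(Rp.inv()*R).as_rotvec(degrees=True);print("wp",p.round(3),"shift",Rp.inv().apply(p-pp).round(3),"turn",r.round(1),np.linalg.norm(r).round(1));Rp,pp=R,p
E
python3 p5.py .5 1
```

```text
[-1.41  0.55  1.87  0.96  1.35  1.07] [ 0.4064474  -0.33958392  0.24648606] [-0.94  0.46  1.51 -0.    1.18 -0.94]
wp [ 0.401 -0.334  0.211] shift [0.004 0.031 0.017] turn [-25.4 -23.6 -81.3] 88.3
wp [ 0.43 -0.4   0.25] shift [ 0.038  0.051 -0.051] turn [ -2.3 -33.1 -81.7] 88.2
```

Call:
{"op": "step_arm", "data": {
  "commands": [0, 0, 0, -24.5, -22.5, -78, 0, 0, 0, -24.5, -22.5, -78, 0, 0, 0, -24.5, -22.5, -78, 0, 0, 0, -24.5, -22.5, -78, 0, 0, 0, -24.5, -22.5, -78, 0, 0, 0, -24.5, -22.5, -78, 0, 0, 0, -24.5, -22.5, -78, 0, 0, 0, -24.5, -22.5, -78, 0, 0, 0, -24.5, -22.5, -78, 0, 0, 0, -24.5, -22.5, -78]
}}

```text
t: 16.65
tcp_pos: [0.4067, -0.3393, 0.2465]
tool_rot: [0.962, 0.024, 0.174, -0.21]
force: [0.7, -0.1, -0.4]
finger_gap: 0.6
gripper_force: 0.0
```

Run:
```python
from h import *
go([.46,-.38,.25],yaw(0))
```

```text
t 16.65 tcp [ 0.4067 -0.3393  0.2465] q [-1.18  0.47  1.64  0.49  1.35  0.16] F [ 0.7 -0.1 -0.4] gap 0.6
GO shift [ 0.0523  0.0421 -0.0024] turn [ -3.24 -34.68 -84.73] len 0.067 91.6
```

Call:
{"op": "step_arm", "data": {
  "commands": [0.052, 0.042, -0.002, -3.2, -34.7, -84.7, 0.052, 0.042, -0.002, -3.2, -34.7, -84.7, 0.052, 0.042, -0.002, -3.2, -34.7, -84.7, 0.052, 0.042, -0.002, -3.2, -34.7, -84.7, 0.052, 0.042, -0.002, -3.2, -34.7, -84.7, 0.052, 0.042, -0.002, -3.2, -34.7, -84.7, 0.052, 0.042, -0.002, -3.2, -34.7, -84.7, 0.052, 0.042, -0.002, -3.2, -34.7, -84.7, 0.052, 0.042, -0.002, -3.2, -34.7, -84.7, 0.052, 0.042, -0.002, -3.2, -34.7, -84.7]
}}

```text
t: 17.65
tcp_pos: [0.4595, -0.3798, 0.249]
tool_rot: [0.738, 0.674, 0.012, -0.016]
force: [-0.0, -0.9, -0.7]
finger_gap: 0.602
gripper_force: 0.0
```

Run:
```python
from h import *
go([.47,-.34,.10],yaw(0))
c=snap("wrist");im=c["img"];u=proj(c,[[.469,-.341,.034]])[0];print(u)
# hub: lilac grey, red/blue above green
b=im.astype(int);x,y=u.astype(int);print(b[y-2:y+3,x-2:x+3].mean((0,1)))
col=b[y-2:y+3,x-2:x+3].mean((0,1))
m=(np.abs(b-col).max(2)<22).astype(np.uint8);n,l,st,ce=cv2.connectedComponentsWithStats(cv2.morphologyEx(m,cv2.MORPH_OPEN,np.ones((5,5))))
k=l[y,x];print(k,st[k],ce[k]);ct=cv2.findContours((l==k).astype(np.uint8),0,2)[0][0];r=cv2.minAreaRect(ct);bx=cv2.boxPoints(r);print(r,onz(c,bx,.034).round(4),onz(c,[r[0]],.034))
cv2.imwrite("pics/w6.png",im)
```

```text
t 17.65 tcp [ 0.4595 -0.3798  0.249 ] q [-0.89  0.48  1.47  0.02  1.23 -0.81] F [-0.  -0.9 -0.7] gap 0.602
GO shift [0.0348 0.008  0.1504] turn [-0.34 -2.23 -5.17] len 0.155 5.6
[287.68616417 152.11652027]
[157.28 145.96 149.36]
2 [273 135  32  32 929] [288.44994618 150.57050592]
((288.3448486328125, 150.63792419433594), (30.726831436157227, 30.643783569335938), 85.2363510131836) [[ 0.4541 -0.3239  0.034 ]
 [ 0.4855 -0.3241  0.034 ]
 [ 0.4857 -0.3555  0.034 ]
 [ 0.4538 -0.3553  0.034 ]] [[ 0.46980681 -0.33955317  0.034     ]]
```

Call:
{"op": "step_arm", "data": {
  "commands": [0.035, 0.008, 0.02, -0.3, -2.2, -5.2, 0.035, 0.008, 0.07, -0.3, -2.2, -5.2, 0.035, 0.008, 0.12, -0.3, -2.2, -5.2, 0.035, 0.008, 0.17, -0.3, -2.2, -5.2, 0.035, 0.008, 0.18, -0.3, -2.2, -5.2, 0.035, 0.008, 0.18, -0.3, -2.2, -5.2, 0.035, 0.008, 0.18, -0.3, -2.2, -5.2, 0.035, 0.008, 0.18, -0.3, -2.2, -5.2, 0.035, 0.008, 0.18, -0.3, -2.2, -5.2, 0.035, 0.008, 0.18, -0.3, -2.2, -5.2]
}}

```text
t: 18.7
tcp_pos: [0.4712, -0.34, 0.0736]
tool_rot: [0.709, 0.705, 0.0, 0.002]
force: [-0.1, -0.4, 1.0]
finger_gap: 0.598
gripper_force: 0.0
```

Run:
```python
from h import *
go([.4698,-.3396,.004],yaw(0))
```

```text
t 18.7 tcp [ 0.4712 -0.34    0.0736] q [-0.82  0.69  1.67  0.    0.78 -0.81] F [-0.1 -0.4  1. ] gap 0.598
GO shift [ 0.0005 -0.0016  0.0696] turn [ 0.18  0.11 -0.33] len 0.07 0.4
```

Call:
{"op": "step_arm", "data": {
  "commands": [0.0005, -0.0015, 0.01, 0.2, 0, -0.3, 0.0005, -0.0015, 0.03, 0.2, 0, -0.3, 0.0005, -0.0015, 0.045, 0.2, 0, -0.3, 0.0005, -0.0015, 0.058, 0.2, 0, -0.3, 0.0005, -0.0015, 0.065, 0.2, 0, -0.3, 0.0005, -0.0015, 0.068, 0.2, 0, -0.3, 0.0005, -0.0015, 0.069, 0.2, 0, -0.3, 0.0005, -0.0015, 0.069, 0.2, 0, -0.3, 0.0005, -0.0015, 0.069, 0.2, 0, -0.3, 0.0005, -0.0015, 0.069, 0.2, 0, -0.3]
}}

```text
t: 19.7
tcp_pos: [0.4694, -0.339, 0.0034]
tool_rot: [0.707, 0.707, -0.001, -0.0]
force: [-0.1, 0.4, 0.1]
finger_gap: 0.604
gripper_force: 0.0
```

Call:
{"op": "step_arm", "data": {
  "commands": [0, 0, 0, 0, 0, 0, 0, 0, 0, 0, 0, 0, 0, 0, 0, 0, 0, 0, 0, 0, 0, 0, 0, 0, 0, 0, 0, 0, 0, 0, 0, 0, 0, 0, 0, 0, 0, 0, 0, 0, 0, 0, 0, 0, 0, 0, 0, 0, 0, 0, 0, 0, 0, 0, 0, 0, 0, 0, 0, 0],
  "jaw": 0,
  "grip_force": 60
}}

```text
t: 20.7
tcp_pos: [0.4693, -0.339, 0.0034]
tool_rot: [0.707, 0.707, -0.001, -0.0]
force: [0.1, 0.6, 5.3]
finger_gap: 0.389
gripper_force: 60.7
```

Run:
```python
from h import *
s=manip.sense();print(s["gripper_force"],s["tool_rot"])
go(s["tcp_pos"]+[0,0,.3],yaw(0))
```

```text
60.65535865724087 [ 7.07190036e-01  7.07022855e-01 -8.36992005e-04 -4.84337043e-04]
t 20.7 tcp [ 0.4693 -0.339   0.0034] q [-0.82  0.81  1.69 -0.    0.65 -0.82] F [0.1 0.6 5.3] gap 0.389
GO shift [-1.e-04 -6.e-04 -3.e-01] turn [-0.11  0.03 -0.01] len 0.3 0.1
```

Call:
{"op": "step_arm", "data": {
  "commands": [0, 0, -0.02, 0, 0, 0, 0, 0, -0.05, 0, 0, 0, 0, 0, -0.1, 0, 0, 0, 0, 0, -0.15, 0, 0, 0, 0, 0, -0.2, 0, 0, 0, 0, 0, -0.25, 0, 0, 0, 0, 0, -0.3, 0, 0, 0, 0, 0, -0.35, 0, 0, 0, 0, 0, -0.37, 0, 0, 0, 0, 0, -0.37, 0, 0, 0]
}}

```text
t: 21.7
tcp_pos: [0.4711, -0.3397, 0.3763]
tool_rot: [0.707, 0.707, -0.001, 0.003]
force: [0.8, -0.6, -2.4]
finger_gap: 0.387
gripper_force: 60.2
```

Run:
```python
from h import *
go([.485,.054,.37],yaw(-49))
c=dict(np.load("w1.npz"))
f=lambda u:np.array(u,float)/6+[240-.417,110-.417]
P=onz(c,f([[393,239],[365,252],[420,228]]),.12);d=P[1]-P[2];print(P,np.degrees(np.arctan2(d[1],d[0])))
```

```text
t 21.7 tcp [ 0.4711 -0.3397  0.3763] q [-0.82  0.33  1.35 -0.    1.45 -0.82] F [ 0.8 -0.6 -2.4] gap 0.387
GO shift [0.3938 0.0139 0.0043] turn [ 0.27  0.21 49.  ] len 0.394 49.0
[[0.52385016 0.08710847 0.12      ]
 [0.51887198 0.08269082 0.12      ]
 [0.52873775 0.09104425 0.12      ]] -139.7451345193843
```

Call:
{"op": "step_arm", "data": {
  "commands": [0.394, 0.014, 0, 0, 0, 49, 0.394, 0.014, 0, 0, 0, 49, 0.394, 0.014, 0, 0, 0, 49, 0.394, 0.014, 0, 0, 0, 49, 0.394, 0.014, 0, 0, 0, 49, 0.394, 0.014, 0, 0, 0, 49, 0.394, 0.014, 0, 0, 0, 49, 0.394, 0.014, 0, 0, 0, 49, 0.394, 0.014, 0, 0, 0, 49, 0.394, 0.014, 0, 0, 0, 49]
}}

```text
t: 22.7
tcp_pos: [0.4825, 0.057, 0.3704]
tool_rot: [0.936, 0.352, -0.004, -0.002]
force: [0.9, -0.6, -2.5]
finger_gap: 0.389
gripper_force: 60.3
```

Call:
{"op": "step_arm", "data": {
  "commands": [0, 0, 0.05, 0, 0, 0, 0, 0, 0.1, 0, 0, 0, 0, 0, 0.14, 0, 0, 0, 0, 0, 0.155, 0, 0, 0, 0, 0, 0.155, 0, 0, 0, 0, 0, 0.155, 0, 0, 0, 0, 0, 0.155, 0, 0, 0, 0, 0, 0.155, 0, 0, 0, 0, 0, 0.155, 0, 0, 0, 0, 0, 0.155, 0, 0, 0]
}}

```text
t: 23.7
tcp_pos: [0.484, 0.0552, 0.2186]
tool_rot: [0.937, 0.35, -0.0, -0.0]
force: [-0.2, 0.8, -1.2]
finger_gap: 0.387
gripper_force: 60.2
```

Run:
```python
from h import *
go([.485,.054,.22],yaw(-49.7))
c=snap("wrist");np.savez("w7.npz",**{k:c[k] for k in("img","R","t","fx","fy","cx","cy","k1")})
u=proj(c,[[.5238,.0871,.12]])[0];print(u);x,y=(u-[70,55]).astype(int);print(x,y)
cv2.imwrite("pics/w7.png",cv2.resize(c["img"][y:y+110,x:x+140],None,fx=5,fy=5,interpolation=cv2.INTER_CUBIC))
```

```text
t 23.7 tcp [0.484  0.0552 0.2186] q [-0.12  0.36  1.78 -0.    1.    0.74] F [-0.2  0.8 -1.2] gap 0.387
GO shift [-0.0001  0.0016 -0.0014] turn [-0.04  0.04  0.7 ] len 0.002 0.7
[283.68219475 141.67735512]
213 86
```

View pics/w7.png

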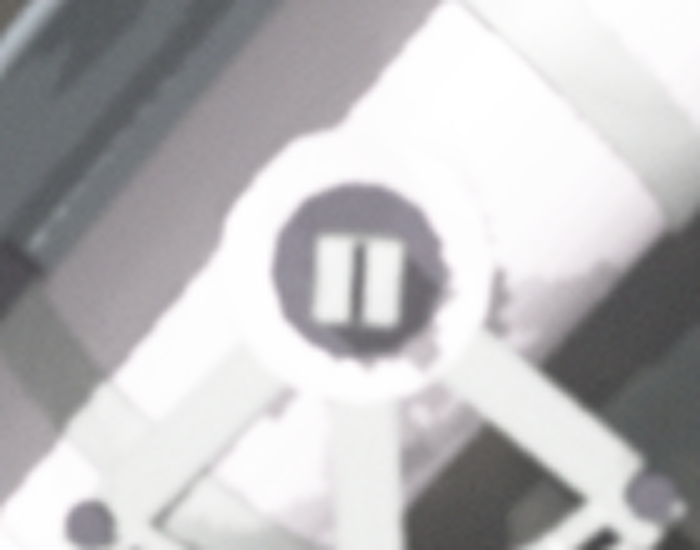

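The crop shows the spindle's square end with corners at about (319,235), (403,238), (398,327) and (316,322). Its slot runs from (361,240) to (357,325).

Run:
```python
from h import *
c=dict(np.load("w7.npz"))
f=lambda u:np.array(u,float)/5+[213-.4,86-.4]
P=onz(c,f([[319,235],[403,238],[398,327],[316,322],[361,240],[357,325]]),.12)
S=P[:4].mean(0);print(P.round(4),S.round(4))
an=lambda d:np.degrees(np.arctan2(d[1],d[0]))
print([an(P[2]-P[1]),an(P[3]-P[0]),an(P[5]-P[4]),an(P[0]-P[1])+90-0,an(P[3]-P[2])+90])
for yw in(-49,-50,):
  R=yaw(yw);p=S.copy()+R[:,0]*.0006;p[2]=.145;go(p,R)
```

```text
[[0.5252 0.0949 0.12  ]
 [0.5324 0.086  0.12  ]
 [0.5229 0.0784 0.12  ]
 [0.5159 0.0875 0.12  ]
 [0.5284 0.0901 0.12  ]
 [0.5193 0.0829 0.12  ]] [0.5241 0.0867 0.12  ]
[np.float64(-141.76268935151373), np.float64(-141.1893679492522), np.float64(-141.5755420696009), np.float64(219.02416072890307), np.float64(217.56313812741138)]
t 23.75 tcp [0.4839 0.0553 0.2185] q [-0.12  0.36  1.78 -0.    1.    0.74] F [ 1.2  0.6 -1.8] gap 0.388
GO shift [0.0516 0.0027 0.0734] turn [-0.05  0.05  0.  ] len 0.09 0.1
t 23.75 tcp [0.4839 0.0553 0.2185] q [-0.12  0.36  1.78 -0.    1.    0.74] F [ 1.2  0.6 -1.8] gap 0.388
GO shift [0.0516 0.0027 0.0734] turn [-0.05  0.06  1.  ] len 0.09 1.0
```

Call:
{"op": "step_arm", "data": {
  "commands": [0.03, 0.002, 0, 0, 0, 2, 0.0515, 0.0027, 0.01, 0, 0, 2, 0.0515, 0.0027, 0.03, 0, 0, 2, 0.0515, 0.0027, 0.05, 0, 0, 2, 0.0515, 0.0027, 0.07, 0, 0, 2, 0.0515, 0.0027, 0.08, 0, 0, 2, 0.0515, 0.0027, 0.083, 0, 0, 2, 0.0515, 0.0027, 0.083, 0, 0, 2, 0.0515, 0.0027, 0.083, 0, 0, 2, 0.0515, 0.0027, 0.083, 0, 0, 2]
}}

```text
t: 24.75
tcp_pos: [0.5249, 0.0869, 0.1358]
tool_rot: [0.943, 0.334, -0.0, -0.0]
force: [-0.4, -0.7, -1.8]
finger_gap: 0.388
gripper_force: 60.4
```

Run:
```python
from h import *
R=yaw(-51);p=np.array([.5241,.0867,.1034])+R[:,0]*.0006;go(p,R)
```

```text
t 24.75 tcp [0.5249 0.0869 0.1358] q [-0.05  0.54  1.76  0.    0.84  0.84] F [-0.4 -0.7 -1.8] gap 0.388
GO shift [-0.0001 -0.0003  0.0324] turn [-0.02  0.01 -0.02] len 0.032 0.0
```

Call:
{"op": "step_arm", "data": {
  "commands": [0, 0, 0.003, 0, 0, 0, 0, 0, 0.006, 0, 0, 0, 0, 0, 0.009, 0, 0, 0, 0, 0, 0.011, 0, 0, 0, 0, 0, 0.0125, 0, 0, 0, 0, 0, 0.014, 0, 0, 0, 0, 0, 0.0155, 0, 0, 0, 0, 0, 0.017, 0, 0, 0, 0, 0, 0.0175, 0, 0, 0, 0, 0, 0.0175, 0, 0, 0]
}}

```text
t: 25.75
tcp_pos: [0.5241, 0.087, 0.1172]
tool_rot: [0.943, 0.334, -0.001, -0.001]
force: [-0.1, 0.1, -2.0]
finger_gap: 0.386
gripper_force: 60.4
```

Run:
```python
from h import *
s=manip.sense();print(s["force"],s["ft_torque"],s["gripper_force"])
R=yaw(-51);p=np.array([.5241,.0867,.1034])+R[:,0]*.0006;go(p,R)
```

```text
[-0.14879589  0.12763946 -1.99867211] [ 0.03509922  0.02692336 -0.05201881] 60.40208224207163
t 25.75 tcp [0.5241 0.087  0.1172] q [-0.05  0.57  1.77  0.    0.8   0.84] F [-0.1  0.1 -2. ] gap 0.386
GO shift [0.0005 0.0003 0.0138] turn [-0.11  0.11 -0.01] len 0.014 0.2
```

Call:
{"op": "step_arm", "data": {
  "commands": [0, 0, 0.002, 0, 0, 0, 0, 0, 0.004, 0, 0, 0, 0, 0, 0.006, 0, 0, 0, 0, 0, 0.008, 0, 0, 0, 0, 0, 0.01, 0, 0, 0, 0, 0, 0.0115, 0, 0, 0, 0, 0, 0.0125, 0, 0, 0, 0, 0, 0.0132, 0, 0, 0, 0, 0, 0.0138, 0, 0, 0, 0, 0, 0.0138, 0, 0, 0]
}}

```text
t: 26.75
tcp_pos: [0.5241, 0.087, 0.1035]
tool_rot: [0.943, 0.334, -0.001, -0.001]
force: [-0.1, -0.1, -2.5]
finger_gap: 0.386
gripper_force: 60.5
```

Run:
```python
from h import *
s=manip.sense();print(s["force"],s["ft_torque"],s["gripper_force"])
R=yaw(-51);p=np.array([.5241,.0867,.1034])+R[:,0]*.0006;go(p,R)
```

```text
[-0.05378655 -0.07596898 -2.48430176] [ 0.01991201 -0.1190271   0.02382542] 60.50782632082701
t 26.75 tcp [0.5241 0.087  0.1035] q [-0.05  0.6   1.78  0.    0.77  0.84] F [-0.1 -0.1 -2.5] gap 0.386
GO shift [0.0004 0.0002 0.0001] turn [-0.1   0.1  -0.01] len 0.0 0.1
```

Call:
{"op": "step_arm", "data": {
  "commands": [0, 0, 0.0003, 0, 0, 0, 0, 0, 0.0006, 0, 0, 0, 0, 0, 0.0009, 0, 0, 0, 0, 0, 0.0012, 0, 0, 0, 0, 0, 0.0015, 0, 0, 0, 0, 0, 0.0015, 0, 0, 0, 0, 0, 0.0015, 0, 0, 0, 0, 0, 0.0015, 0, 0, 0, 0, 0, 0.0015, 0, 0, 0, 0, 0, 0.0015, 0, 0, 0]
}}

```text
t: 27.75
tcp_pos: [0.5242, 0.087, 0.1033]
tool_rot: [0.943, 0.334, -0.001, -0.0]
force: [-3.0, -1.1, 9.4]
finger_gap: 0.392
gripper_force: 61.9
```

Call:
{"op": "step_arm", "data": {
  "commands": [0, 0, -0.0008, 0, 0, -2, 0, 0, -0.0008, 0, 0, -7, 0, 0, -0.0008, 0, 0, -12, 0, 0, -0.0008, 0, 0, -17, 0, 0, -0.0008, 0, 0, -22, 0, 0, -0.0008, 0, 0, -27, 0, 0, -0.0008, 0, 0, -32, 0, 0, -0.0008, 0, 0, -37, 0, 0, -0.0008, 0, 0, -42, 0, 0, -0.0008, 0, 0, -46, 0]
}}

```text
validation failed for argument at $.co...
```

Call:
{"op": "step_arm", "data": {
  "commands": [0, 0, -0.0008, 0, 0, -2, 0, 0, -0.0008, 0, 0, -7, 0, 0, -0.0008, 0, 0, -12, 0, 0, -0.0008, 0, 0, -17, 0, 0, -0.0008, 0, 0, -22, 0, 0, -0.0008, 0, 0, -27, 0, 0, -0.0008, 0, 0, -32, 0, 0, -0.0008, 0, 0, -37, 0, 0, -0.0008, 0, 0, -42, 0, 0, -0.0008, 0, 0, -46]
}}

```text
t: 28.75
tcp_pos: [0.5233, 0.0878, 0.1034]
tool_rot: [0.737, 0.676, -0.001, -0.002]
force: [-2.4, 4.1, 5.4]
finger_gap: 0.392
gripper_force: 61.2
```

Run:
```python
from h import *
s=manip.sense();print(s["force"],s["ft_torque"],s["gripper_force"]);R=Ro.from_quat(s["tool_rot"]).as_matrix();print(np.degrees(np.arctan2(R[1,1],R[0,1])))
go([.5242,.087,.1033],yaw(0))
```

```text
[-2.41930211  4.11589167  5.36946012] [ 0.46603112  0.3536814  -0.05860446] 61.198202949017286
-4.875889385268296
t 28.75 tcp [0.5233 0.0878 0.1034] q [-0.05  0.6   1.78  0.    0.77  0.04] F [-2.4  4.1  5.4] gap 0.392
GO shift [-0.0008  0.0009  0.0001] turn [-0.21 -0.08 -4.88] len 0.001 4.9
```

Call:
{"op": "step_arm", "data": {
  "commands": [0, 0, 0, 0, 0, -1, 0, 0, 0, 0, 0, -2, 0, 0, 0, 0, 0, -3, 0, 0, 0, 0, 0, -4, 0, 0, 0, 0, 0, -5, 0, 0, 0, 0, 0, -6, 0, 0, 0, 0, 0, -6, 0, 0, 0, 0, 0, -6, 0, 0, 0, 0, 0, -6, 0, 0, 0, 0, 0, -6]
}}

```text
t: 29.75
tcp_pos: [0.5232, 0.0878, 0.1034]
tool_rot: [0.701, 0.713, -0.001, -0.002]
force: [-2.5, 2.1, 5.4]
finger_gap: 0.389
gripper_force: 61.3
```

```bash
cat > st.py <<'E'
from h import *
s=manip.sense();print(s["t"],s["tcp_pos"],s["force"],s["ft_torque"],s["tau"][5]);R=Ro.from_quat(s["tool_rot"]).as_matrix();print(np.degrees(np.arctan2(R[1,1],R[0,1])))
E
python3 st.py
```

```text
29.75 [0.52318569 0.08783238 0.10339714] [-2.54982447  2.11797464  5.41413503] [ 0.40021663  0.4001016  -0.02448251] -0.018957669963128865
0.9481490027804595
```

Call:
{"op": "step_arm", "data": {
  "commands": [0, 0, 0, 0, 0, -1, 0, 0, 0, 0, 0, -2, 0, 0, 0, 0, 0, -3, 0, 0, 0, 0, 0, -4, 0, 0, 0, 0, 0, -4, 0, 0, 0, 0, 0, -4, 0, 0, 0, 0, 0, -4, 0, 0, 0, 0, 0, -4, 0, 0, 0, 0, 0, -4, 0, 0, 0, 0, 0, -4]
}}

```text
t: 30.75
tcp_pos: [0.5231, 0.0878, 0.1034]
tool_rot: [0.676, 0.737, -0.001, -0.002]
force: [-4.1, 2.3, 5.5]
finger_gap: 0.39
gripper_force: 61.3
```

```bash
python3 st.py
```

```text
30.75 [0.5230718  0.08784417 0.1033896 ] [-4.08386274  2.25453727  5.51505013] [ 0.46807779  0.45869062 -0.07193914] -0.020020834053866565
4.949426853892505
```

Call:
{"op": "step_arm", "data": {
  "commands": [0, 0, 0, 0, 0, -1, 0, 0, 0, 0, 0, -2, 0, 0, 0, 0, 0, -3, 0, 0, 0, 0, 0, -3, 0, 0, 0, 0, 0, -3, 0, 0, 0, 0, 0, -3, 0, 0, 0, 0, 0, -3, 0, 0, 0, 0, 0, -3, 0, 0, 0, 0, 0, -3, 0, 0, 0, 0, 0, -3]
}}

```text
t: 31.75
tcp_pos: [0.523, 0.0878, 0.1034]
tool_rot: [0.657, 0.754, -0.001, -0.002]
force: [-2.7, 3.1, 5.8]
finger_gap: 0.388
gripper_force: 61.4
```

```bash
python3 st.py
python3 - <<'E'
from h import *
c=snap("top");u=proj(c,[[.524,.05,.13]])[0].astype(int)
cv2.imwrite("pics/t8.png",cv2.resize(c["img"][u[1]-40:u[1]+40,u[0]-50:u[0]+50],None,fx=6,fy=6,interpolation=cv2.INTER_CUBIC));print(u)
E
```

```text
31.75 [0.52295082 0.08783542 0.10339474] [-2.65842118  3.0902041   5.84637819] [ 0.34457904  0.45533095 -0.26227452] -0.2546857204288244
7.886204925157149
[201 186]
```

Call:
{"op": "step_arm", "data": {
  "commands": [0, 0, 0, 0, 0, -0.5, 0, 0, 0, 0, 0, -1, 0, 0, 0, 0, 0, -1.5, 0, 0, 0, 0, 0, -1.5, 0, 0, 0, 0, 0, -1.5, 0, 0, 0, 0, 0, -1.5, 0, 0, 0, 0, 0, -1.5, 0, 0, 0, 0, 0, -1.5, 0, 0, 0, 0, 0, -1.5, 0, 0, 0, 0, 0, -1.5]
}}

```text
t: 32.8
tcp_pos: [0.5229, 0.0878, 0.1034]
tool_rot: [0.647, 0.762, -0.001, -0.002]
force: [-3.2, 1.8, 5.0]
finger_gap: 0.389
gripper_force: 61.4
```

```bash
python3 st.py
```

```text
32.8 [0.52294406 0.08781946 0.10339963] [-3.24762051  1.75731014  5.00896839] [ 0.29412935  0.52334748 -0.42936469] -0.4445036966353655
9.326619648425451
```

Call:
{"op": "step_arm", "data": {
  "commands": [0, 0, 0, 0, 0, 0, 0, 0, 0, 0, 0, 0, 0, 0, 0, 0, 0, 0, 0, 0, 0, 0, 0, 0, 0, 0, 0, 0, 0, 0, 0, 0, -0.005, 0, 0, 0, 0, 0, -0.02, 0, 0, 0, 0, 0, -0.05, 0, 0, 0, 0, 0, -0.08, 0, 0, 0, 0, 0, -0.12, 0, 0, 0],
  "jaw": 60
}}

```text
t: 33.8
tcp_pos: [0.5232, 0.087, 0.2232]
tool_rot: [0.646, 0.763, -0.002, -0.002]
force: [0.1, -0.3, -0.1]
finger_gap: 0.597
gripper_force: 0.0
```

Run:
```python
from h import *
go([.47,.04,.25],yaw(0))
```

```text
t 33.8 tcp [0.5232 0.087  0.2232] q [-0.05  0.41  1.67  0.    1.06 -0.21] F [ 0.1 -0.3 -0.1] gap 0.597
GO shift [-0.0375 -0.0604 -0.0266] turn [-0.32 -0.05  9.48] len 0.076 9.5
```

Call:
{"op": "step_arm", "data": {
  "commands": [0, 0, -0.04, 0, 0, 0, 0, 0, -0.08, 0, 0, 0, -0.05, -0.01, -0.1, 0, 0, 9.5, -0.07, -0.02, -0.1, 0, 0, 9.5, -0.07, -0.02, -0.1, 0, 0, 9.5, -0.07, -0.02, -0.1, 0, 0, 9.5, -0.07, -0.02, -0.1, 0, 0, 9.5, -0.07, -0.02, -0.1, 0, 0, 9.5, -0.07, -0.02, -0.1, 0, 0, 9.5, -0.07, -0.02, -0.1, 0, 0, 9.5]
}}

```text
t: 34.8
tcp_pos: [0.5164, 0.0152, 0.3225]
tool_rot: [0.707, 0.707, -0.001, -0.001]
force: [-0.3, -0.2, -0.6]
finger_gap: 0.599
gripper_force: 0.0
```

Run:
```python
from h import *
c=snap("wrist");im=c["img"];cv2.imwrite("pics/w9.png",im);g=im.max(2).astype(int);h=cv2.cvtColor(im,cv2.COLOR_BGR2HSV)
print(manip.sense()["tcp_pos"],"expected hub/tip px",proj(c,[[.524,.087,.134],[.524,-.006,.129],[.524,.02,.129]]).round(1))
u,v=proj(c,[[.524,.087,.134]])[0].astype(int);b=im.astype(int);col=b[v-2:v+3,u-2:u+3].mean((0,1));print(col)
m=(np.abs(b-col).max(2)<20).astype(np.uint8);m=cv2.morphologyEx(m,cv2.MORPH_OPEN,np.ones((5,5)));n,l,st,ce=cv2.connectedComponentsWithStats(m)
k=l[v,u];r=cv2.minAreaRect(cv2.findContours((l==k).astype(np.uint8),0,2)[0][0]);print(st[k],r,onz(c,[r[0]],.134))
bx=onz(c,cv2.boxPoints(r),.134);print([np.degrees(np.arctan2(*(bx[i]-bx[i-1])[[1,0]])).round(1) for i in range(4)],[np.linalg.norm(bx[i]-bx[i-1]).round(4) for i in range(4)])
# black grip
u2,v2=proj(c,[[.524,.012,.129]])[0].astype(int);m=(g<70).astype(np.uint8);n,l,st,ce=cv2.connectedComponentsWithStats(cv2.morphologyEx(m,cv2.MORPH_OPEN,np.ones((5,5))))
print(im[v2,u2]);o=onz(c,ce,.129)
for i in range(1,n):
  if 150<st[i][4]<4000 : print(st[i],ce[i],o[i].round(4))
```

```text
[0.51644224 0.01506774 0.32258016] expected hub/tip px [[289.1 111.2]
 [288.3 206.8]
 [288.5 181.4]]
[166.6  155.16 159.28]
[ 251   78   76   55 2202] ((288.5, 105.0), (54.0, 75.0), 90.0) [[0.52344887 0.092588   0.134     ]]
[np.float64(88.9), np.float64(0.1), np.float64(-88.2), np.float64(-179.9)] [np.float64(0.0482), np.float64(0.0681), np.float64(0.0482), np.float64(0.0705)]
[94 98 97]
[394  54  21  14 163] [402.95705521  61.63190184] [0.6283 0.132  0.129 ]
[292 178  14  28 283] [299.30035336 193.03180212] [0.5349 0.0083 0.129 ]
[350 217  32  34 392] [366.35459184 233.44642857] [ 0.6049 -0.0343  0.129 ]
[177 222  28  60 882] [191.99092971 254.64739229] [ 0.4228 -0.0584  0.129 ]
```

```bash
python3 -c "
from station import manip
print(manip.sign_off())"
```

```text
the job is handed in; nothing more can be done
None
```

The handle is on the spindle and the damper is swung shut to its stop; the robot is clear and the job was handed in at about 35 s, though sign-off returned no verdict. The hub went on to the expected home height, and I judged the damper shut by the torque rising at the stop. The lever sits about 8° past the quadrant end because of play in the bore.

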